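# Hang the check weight behind the drop keeper of the load-cell stand and preload the cell

## Task

Hang the larger of the two eye weights on the peg of the load-cell stand: slide its eye along the peg so that it pushes the hanging keeper flap up and inward, and go on until the flap drops down behind the eye. Then, with the weight still in hand and locked behind the flap, exercise the load cell: draw the eye down on the peg until the peg carries about 15 N in all, hold for a moment, and let the weight hang there freely. Never load the stand with more than 20 N, and leave the other things alone.

Things in the scene. Friction and masses are not known exactly. Their poses are not given: they have to be found in the camera images.
- weight_eye (a point): Centre of the eye of the larger weight, the one to hang: a steel cylinder 44 mm across, 42 mm high, 0.4 to 0.6 kg, standing upright, 148 mm tall in all. The eye is an upright ring on a 12 mm neck: inner diameter 30, wire 8, outer 46 mm; its centre is 82 mm above the underside. z is up, x is the axis of the hole (the peg may pass either way), y lies in the ring's plane.
- weight_grip (a point): Centre of the black plastic grip knob on top of the same weight: a 24 x 24 mm square block, 34 mm tall, 49 mm straight above the centre of the eye; axes as the eye's, its faces look along x and y.
- peg_root (a point): Middle of the slot in the flat front face of the stand's head, 200 mm above the bench. A level, round, 12 mm steel peg sticks out along -x; z is up. It is clamped in the slot by hand and not measured: its axis is level with this point or up to 5 mm higher or lower, its tip 60 to 78 mm from the face; the keeper's pivot is 16 mm behind the tip. Hung, the eye's centre is 9 mm below the peg's axis.
- stand: Load-cell stand, bolted down, its peg along -x; origin on the bench below point peg_root. The head (34 mm deep, 44 wide) reaches from 32 mm below to 12 mm above point peg_root; the column behind it (from 32 mm behind the face) is no higher. Base plate 12 mm high, 120 wide, 60 mm forward of the face. Face and peg are hard; the cell is good for 20 N on peg, flap or head.
- keeper (a joint): Angle of the keeper, a dark steel flap (8 wide, 5 thick) pivoted on the peg's axis, hanging 33 mm below it. 0 = hangs down, its outward stop; positive = tip swung inward to the head and up (to 1.35). An eye pushed inward lifts it to about 0.7 to 1.2 with little force; it falls to 0 once the eye's plane is 25 to 36 mm inward of the pivot. The eye is then locked, with a little play.
- small_grip (a point): Centre of the grip knob (16 x 16 x 24 mm) of the smaller eye weight, 0.2 kg, 32 mm across, 100 mm tall, standing on the bench; this point is 88 mm above the bench. Leave it alone.
- meter: Grey handheld meter lying flat, 75 x 150 x 34 mm, origin at the centre of its underside, long side along its y. Leave it alone.
- driver: Screwdriver lying on the bench along its x. Leave it alone.
Things that resemble listed ones, but are neither listed nor needed, are in the scene too. What is shaped like the part that bears weight_eye but orange is not meant.

How it is judged:
By the outcome, as a careful person would: the job done as asked, in the order asked, and still so for the second after the job is handed in, with the robot touching nothing.
It also fails if it takes over 58 s, if anything falls off the work surface, if the arm or the gripper's body presses on something with over 40 N, if the wrist force passes 120 N, or if a joint passes its speed limit or range.

## Robot

A 6-joint arm with a two-finger parallel gripper is mounted at the origin on the work surface. World frame = base frame: x ahead of the robot, y to its left, z up, the work surface at z = 0. Lengths are in mm, angles in rad, forces in N, time in s.
With the tool pointing down it reaches from about 275 to 750 mm from the base axis. Payload 10.2 kg.
Tool frame: the origin (TCP) lies at the very end of the fingers, on their centre line; the grasp point (between the pads) lies 19 mm behind it (ctrl.grip_depth is the distance from the TCP to the grasp point, in mm); z points along the fingers, x is the direction in which the jaws open and shut, and the axes are right-handed (so a half turn about z gives the same grasp; the last joint's range is limited). The gripper opens to 85 mm and grips with 20 to 120 N. Pads are 22 mm wide; open, the fingers measure 114 mm over their backs; the gripper's body (76 mm by 85 mm) begins 54 mm behind the grasp point. The pads swing forward as they close: fully open they stand 13 mm farther back than shut.
Start: joints at [0.992, 0.313, 1.498, -0, 1.331, -0.223], TCP at [182.892, 492.12, 231.294] pointing down, gripper open.
Joint ranges: [-2.94, 2.94], [-0.97, 2.17], [0.19, 2.56], [-1.23, 4.37], [0.02, 3.11], [-2.88, 2.88]. Speed limits (rad/s): [2.39, 2.39, 3.01, 3.14, 3.14, 3.14].

## Interface

Orientations are given as a unit quaternion [w, x, y, z].
In Python, from rig import ctrl gives the robot as it stands.
- The arm moves only by the tool play_rows, never from a script. Its argument "motion" is a list of rows, each a list of 2 entries, a list of its own where there are three numbers: the shift along the tool's x, y, z in mm, then the turn, a rotation vector about the tool's x, y, z in degrees. A call has 1 to 20 rows; each row shifts and turns the commanded pose from where the row before left it, along the tool's axes as they then stand; what a row does not reach is not made up. A row lasts 1/12 s, in which the tool goes at most 41.7 mm and 7.16 degrees, less where a joint would pass 70% of its speed; a pose out of reach is approached as far as the arm can. A call with a gripper value outside its range is refused whole. "fingers" is the finger opening in mm, from 0 to 85.4, set as the call begins (left out, the last holds). The fingers move at their own pace and stop on an object; "squeeze" is the grip in N (left out, the last holds). Time passes only in rows, so rows that do not move let the fingers close. It gives the time, the measured TCP pose, the force and the opening at its end, in the units of the state.
- ctrl.sense(): the state, without advancing time (a new reading comes with each control period).
- ctrl.capture(name): name is "side" or "top" or "wrist"; returns the picture (384x512x3 uint8, red, green, blue); there is no depth.
- ctrl.get_calibration(name): a dict with "K" (3x3 intrinsics, pixels), "R" (3x3) and "t" (3): a world point X has camera coordinates R X + t; the wrist camera has in their place "tool_from_camera" (4x4, takes a point from camera to tool coordinates, whose origin is the TCP and whose axes are the tool frame's). Camera axes: x right, y down, z forward; pixel columns grow to the right and rows downward; lengths in mm; the calibration is good to about 2 mm. A picture is of the moment at which its call begins: read the wrist's pose just before it. get_calibration takes no time and is no camera call.
- ctrl.finish_job(): hands the job in, once; it reports no verdict.
Trained networks look in the newest picture that a camera, given by its name, has taken for a name from the list of things; names that differ only in an ending like _2 or _b are one class to them, and where a whole thing is asked for, a point or a joint stands for the part that bears it (a point fixed in the world has none). Each returns a list of dicts, best first, with "p" (0 to 1); they miss things now and then, are a little off and sometimes report something else, mostly with a low value. They report only what shows in the picture. A call takes as long as a camera call. They do not tell look-alikes from the thing itself.
- ctrl.spot_in(camera, name): "position" ([column, row] as shares, 0 to 1, of the picture: columns of its width, rows of its height, amid what is visible of it).
The state is a dict: "time_s": time; "joints": joint angles; "dq": joint speeds; "tau": joint torques, N m; "eef_pos": TCP position; "ee_rot": TCP orientation; "force": force on the tool from outside, world axes, zero at the start; "wrist_torque": the same for the moment, N m; "grip_width": opening from 0.0 (shut) to 1.0 (fully open).
Only numpy, scipy, OpenCV 4.12 (cv2) and the standard library are available. Lean on these libraries where they do the work, as an engineer would, in place of code of your own. Each camera call takes 0.05 s, during which the arm holds its last target. There are 200 camera calls.

## Working session

There is one attempt and no reset: what is moved stays moved. The work goes in short steps, Python scripts to look and compute and a tool call to move; the robot and the scene stay as the last step left them, time stands still between calls to the robot, and variables do not carry over. Pictures are saved under pics/ and viewed, about 8 in all and at most 12, crops included, and the job is handed in when it is done.

Besides the shell and the picture viewer there is one more tool, called after "Request:" as name(argument=value, ...), one argument or row to a line, values as JSON. play_rows: Moves the arm, as the interface text tells. Its arguments: {"type":"object","properties":{"motion":{"type":"array"},"fingers":{"type":"number"},"squeeze":{"type":"number"}},"required":["motion"]}

```bash
mkdir -p pics; ls; python3 - <<'E'
from rig import ctrl
import cv2,numpy as np
for c in ["side","top"]:
    im=ctrl.capture(c); cv2.imwrite(f"pics/{c}0.png",im[:,:,::-1]); k=ctrl.get_calibration(c)
    print(c,np.round(k["K"],1).tolist(),np.round(k["R"],3).tolist(),np.round(k["t"],1).tolist())
    for n in ["weight_eye","weight_grip","peg_root","stand","keeper","small_grip","meter","driver"]:
        print(n,[(np.round(np.array(d["position"])*[512,384],1).tolist(),round(d["p"],2)) for d in ctrl.spot_in(c,n)])
a=cv2.imread("pics/side0.png");b=cv2.imread("pics/top0.png")
s=ctrl.sense();print({k:np.round(v,3).tolist() for k,v in s.items()})
E
```

```text
pics
side [[384.0, 0.0, 254.4], [0.0, 384.0, 194.6], [0.0, 0.0, 1.0]] [[0.999, -0.036, -0.015], [-0.035, -0.648, -0.76], [0.018, 0.76, -0.649]] [-608.3, 150.8, 767.9]
weight_eye [([254.2, 183.4], 0.94), ([213.1, 155.6], 0.7), ([219.3, 203.9], 0.6)]
weight_grip [([256.0, 176.2], 0.91), ([209.3, 157.8], 0.82), ([221.3, 205.7], 0.58)]
peg_root [([260.0, 352.2], 0.92)]
stand [([260.2, 351.3], 0.81)]
keeper []
small_grip [([199.9, 153.1], 0.8)]
meter [([316.6, 260.2], 0.88)]
driver [([296.9, 198.2], 0.59)]
top [[351.4, 0.0, 258.2], [0.0, 351.4, 187.4], [0.0, 0.0, 1.0]] [[0.02, -1.0, 0.012], [-0.993, -0.021, -0.119], [0.119, -0.009, -0.993]] [32.4, 606.5, 883.7]
weight_eye [([230.4, 212.1], 0.56), ([191.6, 218.0], 0.56), ([206.2, 179.9], 0.51)]
weight_grip [([186.9, 221.3], 0.73), ([208.9, 176.5], 0.65)]
peg_root [([381.0, 188.6], 0.66)]
stand [([379.4, 183.2], 0.56)]
keeper []
small_grip [([148.2, 232.0], 0.76)]
meter [([283.6, 143.3], 0.75)]
driver [([210.2, 150.6], 0.84)]
{'time_s': 0.9, 'joints': [0.992, 0.313, 1.498, -0.0, 1.331, -0.223], 'dq': [0.001, -0.0, 0.001, -0.001, -0.001, -0.0], 'tau': [0.0, -41.216, -25.989, -0.0, 0.0, 0.0], 'eef_pos': [182.896, 492.104, 231.295], 'ee_rot': [0.0, 0.821, 0.571, -0.0], 'force': [0.265, 0.848, 0.573], 'wrist_torque': [-0.014, 0.004, -0.054], 'grip_width': 0.999}
```

View pics/side0.png

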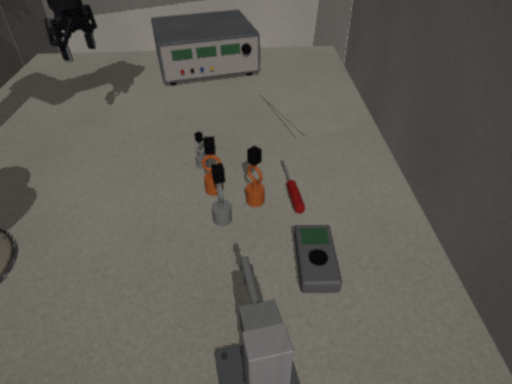

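View pics/top0.png

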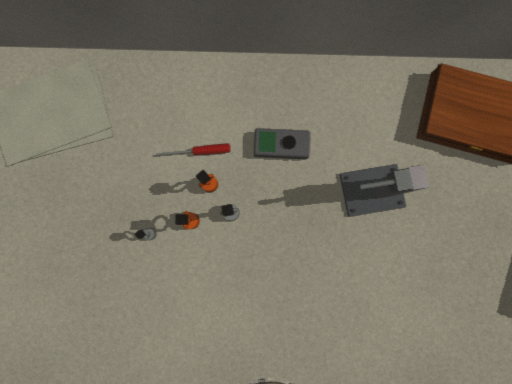

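Side: steel weights are at (222,213), grip (218,174), and at (200,150), which is the smaller one. Orange ones are at (256,195) and (213,185). Top: steel large at (230,212), orange at (208,182) and (189,220), small steel at (146,234). The candidate is the steel one at side (222,213) / top (230,212), because it is steel and the larger of the two. I'll confirm it in an enlarged crop, together with the stand.

```bash
python3 - <<'E'
import cv2,numpy as np
a=cv2.imread("pics/side0.png");b=cv2.imread("pics/top0.png")
def c(i,x,y,w,h,s): return cv2.resize(i[y:y+h,x:x+w],None,fx=s,fy=s,interpolation=cv2.INTER_CUBIC)
# weights side: x180-280,y125-231 ; stand side x 210-310,y 240-384 ; top weights 130-240,165-245; top stand 330-440,155-225
L=c(a,190,125,80,105,5); R=c(b,170,160,80,105,5)
cv2.imwrite("pics/crop1.png",np.hstack([L[:525],R[:525]]))
L=c(a,205,250,100,134,4); R=c(b,330,155,110,134,4)
cv2.imwrite("pics/crop2.png",np.hstack([L,R][:2])[:536,:800])
E
```

```text
(no output)
```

View pics/crop1.png

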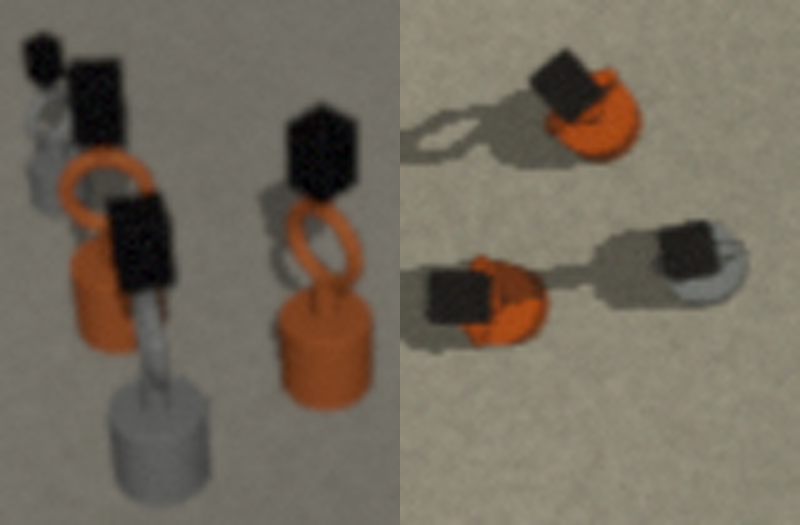

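View pics/crop2.png

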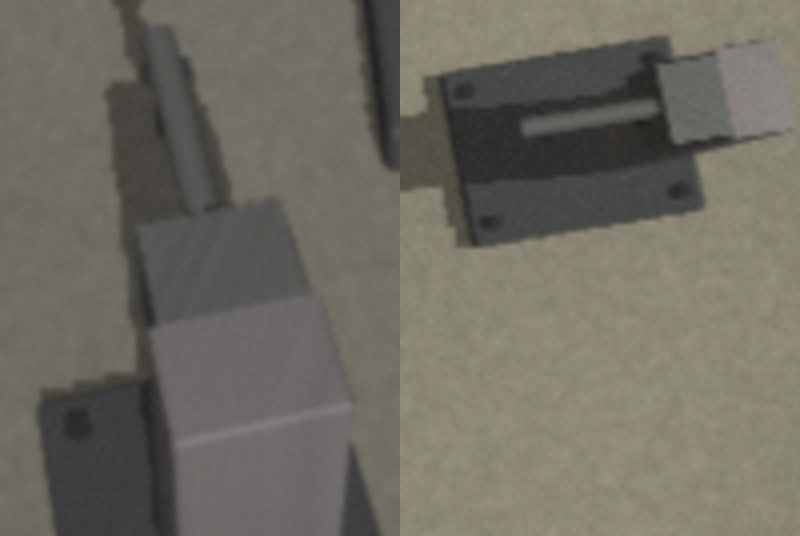

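The target is confirmed: the steel weight with its knob at side (218,174) / top (228,210). Its ring shows edge-on in the side view, so the hole axis is roughly along world x. The peg tip is at side (245,258) / top (361,187) and the peg's root at side (255,302) / top (395,182).

```bash
cat > h.py <<'E'
import numpy as np,cv2
from rig import ctrl
from scipy.spatial.transform import Rotation as Ro
def P(c):
    k=ctrl.get_calibration(c)
    return np.array(k["K"])@np.c_[np.array(k["R"]),np.array(k["t"])]
def tri(Ps,uv):
    X=cv2.triangulatePoints(Ps[0],Ps[1],np.float64(uv[0]).reshape(2,1),np.float64(uv[1]).reshape(2,1))[:,0];X=X[:3]/X[3]
    return X,[(Q@np.r_[X,1])[:2]/(Q@np.r_[X,1])[2]-u for Q,u in zip(Ps,uv)]
def onz(Q,uv,z):   # pixel ray met with height z
    A=np.c_[Q[:,:2],-np.r_[uv,1]]; s=np.linalg.solve(A,-(Q[:,2]*z+Q[:,3])); return s[:2]
def tool(s):
    w,x,y,z=s["ee_rot"]; return Ro.from_quat([x,y,z,w]).as_matrix(),np.array(s["eef_pos"])
def wristP(s):
    k=ctrl.get_calibration("wrist");R,p=tool(s);T=np.eye(4);T[:3,:3]=R;T[:3,3]=p
    M=np.linalg.inv(T@np.array(k["tool_from_camera"]));return np.array(k["K"])@M[:3]
E
python3 - <<'E'
from h import *
S,T=P("side"),P("top")
for n,a,b in [("grip",(218,173.6),(227.6,210)),("tip",(245.2,258),(360.8,186.8)),("root",(255.2,301.8),(395,181.8)),("small",(200,137),(140.5,234))]:
    X,e=tri([S,T],[np.array(a),np.array(b)]);print(n,X.round(1),np.round(e,1).tolist())
print(onz(S,(218,173.6),131),onz(T,(227.6,210),131))
s=ctrl.sense();R,p=tool(s);print(R.round(3).tolist());k=ctrl.get_calibration("wrist");print(np.round(k["K"],1).tolist(),np.round(k["tool_from_camera"],3).tolist())
E
```

```text
grip [540.4 115.9 130.8] [[-0.2, 0.0], [-0.0, -0.2]]
tip [ 592.4 -172.5  206.7] [[-0.7, 0.1], [-0.1, -0.5]]
root [ 603.5 -244.3  211.6] [[-0.5, 0.1], [-0.0, -0.3]]
small [482.3 328.9  86.7] [[-0.8, 0.1], [-0.1, -1.1]]
[540.88510096 115.72657057] [539.84451151 115.84407234]
[[0.348, 0.937, -0.0], [0.937, -0.348, -0.0], [-0.0, 0.0, -1.0]]
[[293.5, 0.0, 250.0], [0.0, 293.5, 189.7], [0.0, 0.0, 1.0]] [[1.0, 0.001, -0.001, -0.076], [-0.001, 0.949, 0.317, -81.628], [0.001, -0.317, 0.949, -142.367], [0.0, 0.0, 0.0, 1.0]]
```

Request:
play_rows(
  motion=[
    [[-17.5,35.8,0],[0,0,0]],
    [[-17.5,35.8,0],[0,0,0]],
    [[-17.5,35.8,0],[0,0,0]],
    [[-17.5,35.8,0],[0,0,0]],
    [[-17.5,35.8,0],[0,0,0]],
    [[-17.5,35.8,0],[0,0,0]],
    [[-17.5,35.8,0],[0,0,0]],
    [[-17.5,35.8,0],[0,0,0]],
    [[-17.5,35.8,0],[0,0,0]],
    [[-17.5,35.8,0],[0,0,0]],
    [[-17.5,35.8,0],[0,0,0]],
    [[-17.5,35.8,0],[0,0,0]],
    [[-17.5,35.8,0],[0,0,0]],
    [[0,0,0],[0,0,7]],
    [[0,0,0],[0,0,7]],
    [[0,0,0],[0,0,7]],
    [[0,0,0],[0,0,7]],
    [[0,0,0],[0,0,7]],
    [[0,0,0],[0,0,7]],
    [[0,0,0],[0,0,7]],
  ],
  fingers=60,
)

```text
time_s: 2.57
eef_pos: [539.9, 116.8, 231.3]
ee_rot: [-0.0, 0.984, 0.176, -0.0]
force: [-0.6, 0.4, -0.2]
grip_width: 0.704
```

Request:
play_rows(
  motion=[
    [[0,0,0],[0,0,6.5]],
    [[0,0,0],[0,0,0]],
    [[0,0,0],[0,0,0]],
  ],
)

```text
time_s: 2.82
eef_pos: [539.9, 116.8, 231.3]
ee_rot: [0.0, 0.992, 0.125, -0.0]
force: [0.6, -0.6, -0.1]
grip_width: 0.705
```

```bash
python3 - <<'E'
from h import *
s=ctrl.sense();im=ctrl.capture("wrist");cv2.imwrite("pics/w1.png",im[:,:,::-1])
W=wristP(s);R,p=tool(s);print(s["time_s"],p.round(1),np.degrees(np.arctan2(R[1,0],R[0,0])).round(1),np.round(s["force"],1))
for n in ["weight_grip","weight_eye"]:
    for d in ctrl.spot_in("wrist",n):
        u=np.array(d["position"])*[512,384];print(n,u.round(),round(d["p"],2),onz(W,u,131 if n=="weight_grip" else 82).round(1))
E
```

```text
2.8167 [539.9 116.8 231.3] 14.3 [ 0.6 -0.6 -0.1]
weight_grip [252. 175.] 0.91 [537.6 130.1]
weight_grip [252.  63.] 0.75 [515.7 216.2]
weight_grip [343. 139.] 0.57 [602.8 178.6]
weight_eye [340. 137.] 0.87 [615.9 176.7]
weight_eye [252. 176.] 0.82 [541.9 115.5]
weight_eye [253.  60.] 0.82 [515.1 222.3]
```

View pics/w1.png

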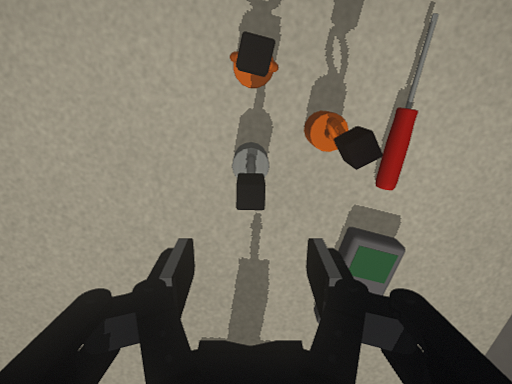

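The wrist view shows the steel weight's knob at (251,191), with its ring edge-on behind it at (252,160). The hole axis is therefore along tool x, as planned. Next I fit the knob's outline for exact position and yaw.

```bash
python3 - <<'E'
from h import *
from scipy.optimize import differential_evolution as DE
s=ctrl.sense();W=wristP(s);R,p=tool(s)
g=cv2.imread("pics/w1.png").max(2)[160:225,220:285]; g=cv2.resize(g,None,fx=4,fy=4,interpolation=cv2.INTER_LINEAR)
m=(g<48).astype(np.uint8); n,l,st,_=cv2.connectedComponentsWithStats(m); m=(l==1+st[1:,4].argmax()).astype(np.uint8)
print((st[1:,:4]/4).max(0),m.sum()/16, st[1+st[1:,4].argmax(),:4]/4)
def mask(v):
    a=np.radians(v[2]);C=np.array([[i,j,k] for i in(-12,12) for j in(-12,12) for k in(114,148)],float)
    X=np.c_[C[:,0]*np.cos(a)-C[:,1]*np.sin(a)+v[0],C[:,0]*np.sin(a)+C[:,1]*np.cos(a)+v[1],C[:,2],np.ones(8)]
    q=W@X.T;q=((q[:2]/q[2]).T-[220,160])*4+1.5
    o=np.zeros_like(m);cv2.fillConvexPoly(o,cv2.convexHull(np.int32(q.round())),1);return o
f=lambda v:(mask(v)!=m).sum()/m.sum()
r=DE(f,[(525,555),(100,130),(-10,35)],seed=1,maxiter=60);print(r.x.round(2),r.fun)
d=R.T@(np.r_[r.x[:2],131]-p);print("tool-frame offset to knob centre",d.round(1))
E
```

```text
[16.75 13.25 28.   36.5 ] 967.125 [16.75 13.25 28.   36.5 ]
[539.85 116.98  14.39] 0.16731291198138815
tool-frame offset to knob centre [  0.   -0.2 100.3]
```

Request:
play_rows(
  motion=[
    [[0,0,30],[0,0,0]],
    [[0,0,30],[0,0,0]],
    [[0,0,30],[0,0,0]],
    [[0,0,15],[0,0,0]],
    [[0,0,10],[0,0,0]],
    [[0,0,0],[0,0,0]],
  ],
)

```text
time_s: 3.47
eef_pos: [539.2, 116.7, 114.6]
ee_rot: [-0.0, 0.992, 0.123, -0.002]
force: [-0.2, 0.9, -0.0]
grip_width: 0.697
```

Request:
play_rows(
  motion=[
    [[0,0,0],[0,0,0]],
    [[0,0,0],[0,0,0]],
    [[0,0,0],[0,0,0]],
    [[0,0,0],[0,0,0]],
    [[0,0,0],[0,0,0]],
    [[0,0,0],[0,0,0]],
    [[0,0,0],[0,0,0]],
    [[0,0,0],[0,0,0]],
    [[0,0,0],[0,0,0]],
    [[0,0,0],[0,0,0]],
  ],
  fingers=10,
  squeeze=60,
)

```text
time_s: 4.3
eef_pos: [540.6, 116.8, 117.8]
ee_rot: [0.0, 0.992, 0.123, 0.001]
force: [-0.9, -0.4, 6.4]
grip_width: 0.27
```

Request:
play_rows(
  motion=[
    [[0,0,-10],[0,0,0]],
    [[0,0,-25],[0,0,0]],
    [[0,0,-30],[0,0,0]],
    [[0,0,-30],[0,0,0]],
    [[0,0,-20],[0,0,0]],
    [[0,0,-5],[0,0,0]],
    [[0,0,0],[0,0,0]],
    [[0,0,0],[0,0,0]],
    [[0,0,0],[0,0,0]],
  ],
)

```text
time_s: 5.05
eef_pos: [539.1, 116.7, 234.4]
ee_rot: [-0.0, 0.992, 0.123, -0.002]
force: [-0.8, -0.6, -4.8]
grip_width: 0.27
```

Request:
play_rows(
  motion=[
    [[-2,28,0],[0,0,0]],
    [[-2,28,0],[0,0,0]],
    [[-2,28,0],[0,0,0]],
    [[-2,28,0],[0,0,0]],
    [[-2,28,0],[0,0,0]],
    [[-2,28,0],[0,0,0]],
    [[-2,28,0],[0,0,0]],
    [[-2,28,0],[0,0,0]],
    [[-1,19,0],[0,0,0]],
    [[0,0,0],[0,0,0]],
  ],
)

```text
time_s: 5.88
eef_pos: [582.4, -126.6, 234.1]
ee_rot: [-0.0, 0.993, 0.121, -0.001]
force: [-0.2, -1.3, -5.7]
grip_width: 0.27
```

Request:
play_rows(
  motion=[
    [[0,0,0],[0,0,6.8]],
    [[0,0,0],[0,0,6.8]],
    [[0,0,0],[0,0,6.8]],
    [[0,0,0],[0,0,6.8]],
    [[0,0,0],[0,0,6.8]],
    [[0,0,0],[0,0,6.8]],
    [[0,0,0],[0,0,6.8]],
    [[0,0,0],[0,0,6.8]],
    [[0,0,0],[0,0,6.8]],
    [[0,0,0],[0,0,6.8]],
    [[0,0,0],[0,0,6.8]],
    [[0,0,0],[0,0,6.8]],
    [[0,0,0],[0,0,6.8]],
    [[0,0,0],[0,0,6.8]],
    [[0,0,0],[0,0,0]],
    [[0,0,0],[0,0,0]],
    [[0,0,0],[0,0,0]],
  ],
)

```text
time_s: 7.3
eef_pos: [582.5, -122.8, 235.6]
ee_rot: [0.0, 0.761, -0.649, -0.001]
force: [0.8, 0.1, -4.8]
grip_width: 0.268
```

```bash
python3 - <<'E'
from h import *
F=[]
for c in ["side","top","wrist"]:
    s=ctrl.sense();F.append(s["force"]);im=ctrl.capture(c);cv2.imwrite(f"pics/{c}2.png",im[:,:,::-1])
    for n in ["weight_grip","weight_eye","peg_root","keeper"]:
        print(c,n,[((np.array(d["position"])*[512,384]).round().tolist(),round(d["p"],2)) for d in ctrl.spot_in(c,n)][:3])
R,p=tool(s);print(s["time_s"],p.round(1),np.degrees(np.arctan2(R[1,0],R[0,0])).round(1),np.round(np.mean(F,0),2),np.round(s["wrist_torque"],2),s["grip_width"])
a=cv2.imread("pics/side2.png")[150:384,180:340];b=cv2.imread("pics/wrist2.png")
a=cv2.resize(a,None,fx=384/234,fy=384/234,interpolation=3)
cv2.imwrite("pics/v2.png",np.hstack([a,b]))
E
```

```text
side weight_grip [([209.0, 179.0], 0.92), ([256.0, 180.0], 0.67), ([238.0, 251.0], 0.66)]
side weight_eye [([257.0, 182.0], 0.88), ([208.0, 177.0], 0.86), ([234.0, 253.0], 0.74)]
side peg_root [([259.0, 352.0], 0.86)]
side keeper []
top weight_grip [([188.0, 222.0], 0.73), ([284.0, 144.0], 0.73), ([209.0, 177.0], 0.67)]
top weight_eye [([191.0, 220.0], 0.87), ([208.0, 184.0], 0.81)]
top peg_root [([371.0, 208.0], 0.86)]
top keeper []
wrist weight_grip [([16.0, 96.0], 0.59)]
wrist weight_eye [([250.0, 239.0], 0.95), ([11.0, 95.0], 0.71)]
wrist peg_root []
wrist keeper [([336.0, 206.0], 0.68)]
7.8 [ 582.7 -123.1  236.3] -81.1 [ 0.35  0.03 -5.01] [-0.04  0.02 -0.04] 0.2701478289540771
```

View pics/v2.png

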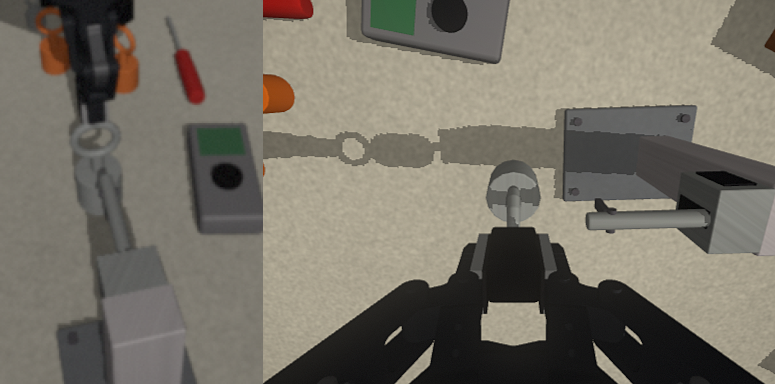

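The wrist and side views show the weight held straight, with the ring edge-on facing the peg. In the wrist picture the peg tip is at (325,221), the root at (442,219) and the flap at (342,214). In the side picture the ring centre is at about (239,233).

```bash
python3 - <<'E'
from h import *
from scipy.optimize import least_squares as LS
s=ctrl.sense();W=wristP(s);R,p=tool(s);S,T=P("side"),P("top")
pr=lambda Q,X:(Q@np.r_[X,1])[:2]/(Q@np.r_[X,1])[2]
eye=p+R@[0,0,36]
print("eye model",eye.round(1),"side pred",pr(S,eye).round(1),"seen 239.1,232.9")
for n,uv in {"tip":[(245.2,258),(360.8,186.8),(325,221)],"root":[(255.2,301.8),(395,181.8),(442,219)]}.items():
    r=LS(lambda X:np.concatenate([(pr(Q,X)-u)/w for Q,u,w in zip((S,T,W),uv,(1,1,.7))]),[595,-200,205.])
    print(n,r.x.round(1),r.fun.round(1),"tool",(R.T@(r.x-p)).round(1), "rel eye",(R.T@(r.x-eye)).round(1))
    for z in (198,205): X=np.r_[onz(W,uv[2],z),z];print("  wrist only z",z,X.round(1),(R.T@(X-p)).round(1),"side resid",(pr(S,X)-uv[0]).round(1))
E
```

```text
eye model [ 582.7 -123.1  200.3] side pred [237.3 234.7] seen 239.1,232.9
tip [ 592.1 -170.8  205.3] [-0.9 -0.2 -1.  -0.4  0.3 -0.2] tool [48.7 -2.  31. ] rel eye [48.7 -2.  -5. ]
  wrist only z 198 [ 589.1 -173.3  198. ] [50.6  1.5 38.3] side resid [-3.   4.8]
  wrist only z 205 [ 591.9 -170.8  205. ] [48.6 -1.7 31.3] side resid [-1. -0.]
root [ 605.7 -242.9  208. ] [ 1.3  0.8 -1.4 -1.1 -0.1  0.8] tool [122.   -4.2  28.3] rel eye [122.   -4.2  -7.7]
  wrist only z 198 [ 602.7 -250.6  198. ] [129.1  -0.   38.3] side resid [-0.8 11.2]
  wrist only z 205 [ 605.  -245.2  205. ] [124.1  -3.2  31.3] side resid [0.9 3.9]
```

Request:
play_rows(
  motion=[
    [[10,-0.5,0],[0,0,-0.8]],
    [[15,-0.5,0],[0,0,0]],
    [[10,0,0],[0,0,0]],
    [[4,0,0],[0,0,0]],
    [[0,0,0],[0,0,0]],
    [[0,0,0],[0,0,0]],
    [[0,0,0],[0,0,0]],
  ],
)

```text
time_s: 8.63
eef_pos: [590.1, -161.0, 236.3]
ee_rot: [-0.0, 0.764, -0.645, -0.0]
force: [-0.6, 0.9, -5.4]
grip_width: 0.271
```

```bash
python3 - <<'E'
from h import *
s=ctrl.sense();im=ctrl.capture("side")[:,:,::-1];w=ctrl.capture("wrist")[:,:,::-1]
R,p=tool(s);print(s["time_s"],p.round(1),np.degrees(np.arctan2(R[1,0],R[0,0])).round(1),np.round(s["force"],2))
pr=lambda Q,X:(Q@np.r_[X,1])[:2]/(Q@np.r_[X,1])[2]
print("eye model in side",pr(P("side"),p+R@[0,0,36]),"wrist",pr(wristP(s),p+R@[0,0,36]))
a=cv2.resize(im[225:285,215:275],None,fx=6.4,fy=6.4,interpolation=3)
b=cv2.resize(w[160:256,220:320],None,fx=4,fy=4,interpolation=3)
cv2.imwrite("pics/v3.png",np.hstack([a,b]))
E
```

```text
8.6333 [ 590.1 -161.   236.3] -80.3 [-0.62  0.93 -5.39]
eye model in side [242.80477188 254.71048943] wrist [249.83590732 220.42240912]
```

View pics/v3.png

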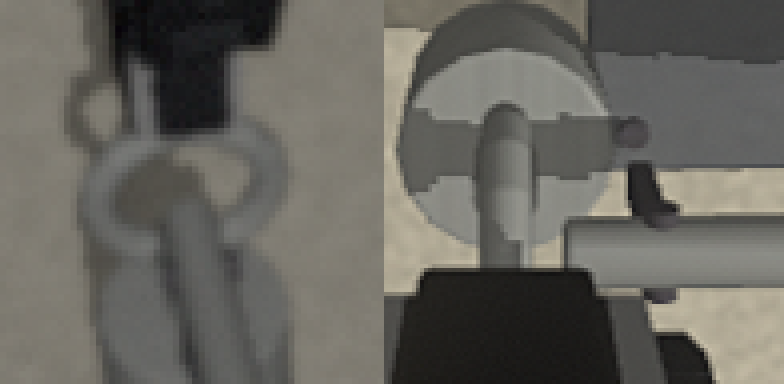

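The ring is concentric with the peg in the side view, with the peg about 4 mm above the eye centre. The wrist crop shows the flap hanging at about col 289, with no contact yet. I'll slide on now.

Request:
play_rows(
  motion=[
    [[5,0,0],[0,0,0]],
    [[5,0,0],[0,0,0]],
    [[5,0,0],[0,0,0]],
    [[3,0,0],[0,0,0]],
    [[0,0,0],[0,0,0]],
    [[0,0,0],[0,0,0]],
  ],
)

```text
time_s: 9.23
eef_pos: [593.1, -179.3, 236.2]
ee_rot: [-0.0, 0.764, -0.645, -0.0]
force: [0.3, -0.5, -4.9]
grip_width: 0.271
```

Request:
play_rows(
  motion=[
    [[4,0,0],[0,0,0]],
    [[4,0,0],[0,0,0]],
    [[4,0,0],[0,0,0]],
    [[4,0,0],[0,0,0]],
    [[4,0,0],[0,0,0]],
    [[0,0,0],[0,0,0]],
    [[0,0,0],[0,0,0]],
  ],
)

```text
time_s: 9.82
eef_pos: [596.5, -199.1, 236.2]
ee_rot: [0.0, 0.764, -0.645, -0.0]
force: [-0.3, 1.0, -5.2]
grip_width: 0.271
```

```bash
python3 - <<'E'
from h import *
s=ctrl.sense();im=ctrl.capture("side")[:,:,::-1];w=ctrl.capture("wrist")[:,:,::-1]
R,p=tool(s);print(s["time_s"],p.round(1),np.degrees(np.arctan2(R[1,0],R[0,0])).round(1),np.round(s["force"],2),np.round(s["wrist_torque"],2))
a=cv2.resize(im[225:321,215:311],None,fx=4,fy=4,interpolation=3)
b=cv2.resize(w[150:246,220:320],None,fx=4,fy=4,interpolation=3)
cv2.imwrite("pics/v4.png",np.hstack([a,b]))
E
```

```text
9.8167 [ 596.5 -199.1  236.2] -80.3 [-0.26  0.97 -5.22] [0.04 0.06 0.01]
```

View pics/v4.png

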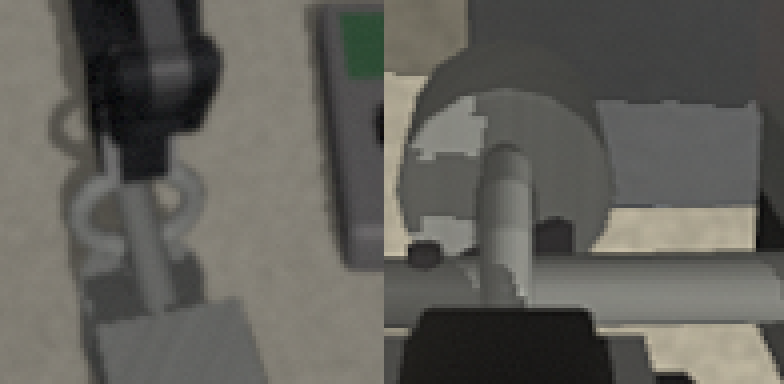

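The peg now runs through the ring. In the wrist crop the flap is lifted inward of the ring (at 555,235) and the pivot is about 13 mm outward (427,255). I'll continue about 26 mm.

Request:
play_rows(
  motion=[
    [[3,0,0],[0,0,0]],
    [[3,0,0],[0,0,0]],
    [[3,0,0],[0,0,0]],
    [[3,0,0],[0,0,0]],
    [[3,0,0],[0,0,0]],
    [[0,0,0],[0,0,0]],
    [[0,0,0],[0,0,0]],
  ],
)

```text
time_s: 10.5
eef_pos: [599.0, -213.9, 236.2]
ee_rot: [0.0, 0.764, -0.645, 0.0]
force: [-0.4, 0.3, -5.5]
grip_width: 0.274
```

Request:
play_rows(
  motion=[
    [[3,0,0],[0,0,0]],
    [[3,0,0],[0,0,0]],
    [[3,0,0],[0,0,0]],
    [[2,0,0],[0,0,0]],
    [[0,0,0],[0,0,0]],
    [[0,0,0],[0,0,0]],
    [[0,0,0],[0,0,0]],
  ],
)

```text
time_s: 11.08
eef_pos: [600.9, -224.4, 236.3]
ee_rot: [-0.0, 0.764, -0.645, -0.0]
force: [-0.3, -0.2, -4.9]
grip_width: 0.268
```

```bash
python3 - <<'E'
from h import *
s=ctrl.sense();im=ctrl.capture("side")[:,:,::-1];w=ctrl.capture("wrist")[:,:,::-1]
R,p=tool(s);print(s["time_s"],p.round(1),np.degrees(np.arctan2(R[1,0],R[0,0])).round(1),np.round(s["force"],2),np.round(s["wrist_torque"],2))
b=cv2.resize(w[130:250,170:330],None,fx=5,fy=5,interpolation=3)
cv2.imwrite("pics/v5.png",b)
E
```

```text
11.0833 [ 600.9 -224.4  236.3] -80.3 [-0.28 -0.17 -4.91] [-0.07 -0.02 -0.02]
```

View pics/v5.png

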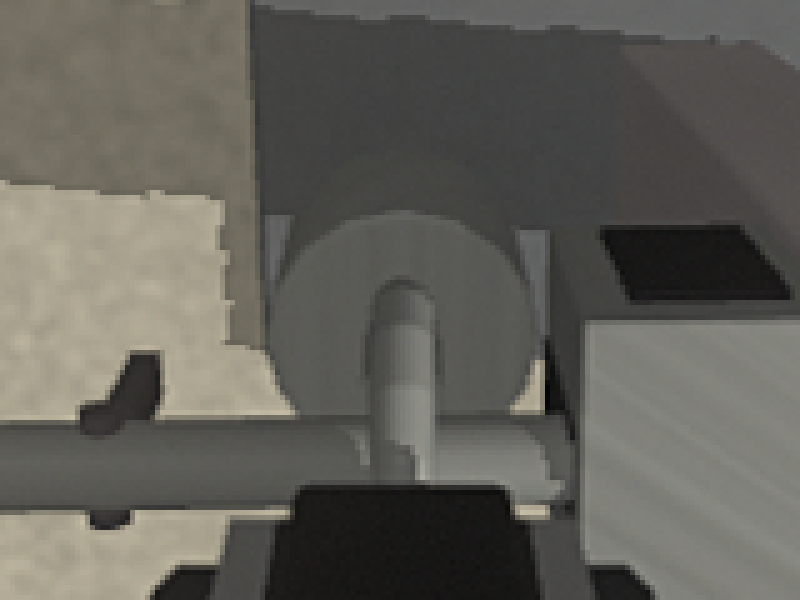

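The flap has dropped: it hangs at (145,390) in the crop, outward of the eye, which sits at col 403 with about 18 mm left to the face. The eye is locked. Next I lower it to contact in small steps.

Request:
play_rows(
  motion=[
    [[0,0,1],[0,0,0]],
    [[0,0,1],[0,0,0]],
    [[0,0,1],[0,0,0]],
    [[0,0,0],[0,0,0]],
    [[0,0,0],[0,0,0]],
  ],
)

```text
time_s: 11.6
eef_pos: [600.9, -224.4, 233.2]
ee_rot: [0.0, 0.764, -0.645, -0.0]
force: [0.9, 1.0, -4.4]
grip_width: 0.268
```

Request:
play_rows(
  motion=[
    [[0,0,0.5],[0,0,0]],
    [[0,0,0.5],[0,0,0]],
    [[0,0,0],[0,0,0]],
    [[0,0,0],[0,0,0]],
  ],
)

```text
time_s: 11.93
eef_pos: [600.9, -224.4, 232.3]
ee_rot: [0.0, 0.764, -0.645, -0.0]
force: [0.4, -0.3, -4.5]
grip_width: 0.269
```

Request:
play_rows(
  motion=[
    [[0,0,0.5],[0,0,0]],
    [[0,0,0.5],[0,0,0]],
    [[0,0,0],[0,0,0]],
    [[0,0,0],[0,0,0]],
  ],
)

```text
time_s: 12.27
eef_pos: [600.9, -224.4, 231.2]
ee_rot: [0.0, 0.764, -0.645, -0.0]
force: [-0.5, 0.6, -4.7]
grip_width: 0.268
```

Request:
play_rows(
  motion=[
    [[0,0,0.5],[0,0,0]],
    [[0,0,0.5],[0,0,0]],
    [[0,0,0],[0,0,0]],
    [[0,0,0],[0,0,0]],
  ],
)

```text
time_s: 12.6
eef_pos: [600.9, -224.4, 230.2]
ee_rot: [0.0, 0.764, -0.645, -0.0]
force: [-0.3, 0.3, -5.0]
grip_width: 0.274
```

Request:
play_rows(
  motion=[
    [[0,0,0.5],[0,0,0]],
    [[0,0,0.5],[0,0,0]],
    [[0,0,0],[0,0,0]],
    [[0,0,0],[0,0,0]],
  ],
)

```text
time_s: 12.93
eef_pos: [601.0, -224.5, 229.7]
ee_rot: [-0.0, 0.764, -0.645, 0.0]
force: [-0.6, 0.0, -0.9]
grip_width: 0.268
```

Request:
play_rows(
  motion=[
    [[0,0,0.3],[0,0,0]],
    [[0,0,0.2],[0,0,0]],
    [[0,0,0],[0,0,0]],
    [[0,0,0],[0,0,0]],
    [[0,0,0],[0,0,0]],
  ],
)

```text
time_s: 13.35
eef_pos: [601.0, -224.5, 229.5]
ee_rot: [-0.0, 0.764, -0.645, 0.001]
force: [-1.3, 1.9, 5.1]
grip_width: 0.274
```

```bash
cat > f.py <<'E'
from h import *
F=[]
for i in range(8): ctrl.capture("top");s=ctrl.sense();F.append(np.r_[s["force"],s["wrist_torque"],s["eef_pos"][2]])
print(s["time_s"],np.mean(F,0).round(2),np.std(F,0).round(2)[:3])
E
python3 f.py
```

```text
13.75 [-2.3800e+00  1.4900e+00  5.6400e+00  2.3000e-01  3.9000e-01 -1.0000e-02
  2.2949e+02] [0.42 0.44 0.44]
```

Request:
play_rows(
  motion=[
    [[0,0.3,0],[0,0,0]],
    [[0,0,0.3],[0,0,0]],
    [[0,0,0],[0,0,0]],
    [[0,0,0],[0,0,0]],
    [[0,0,0],[0,0,0]],
  ],
)

```text
time_s: 14.17
eef_pos: [601.0, -224.5, 229.5]
ee_rot: [-0.0, 0.764, -0.645, 0.001]
force: [-1.3, 2.0, 6.9]
grip_width: 0.269
```

```bash
python3 f.py
```

```text
14.5667 [-1.2800e+00  1.2700e+00  6.4000e+00  2.9000e-01  2.2000e-01  1.0000e-02
  2.2947e+02] [0.28 0.51 0.58]
```

Request:
play_rows(
  motion=[
    [[0,0,0.2],[0,0,0]],
    [[0,0,0.1],[0,0,0]],
    [[0,0,0],[0,0,0]],
    [[0,0,0],[0,0,0]],
    [[0,0,0],[0,0,0]],
  ],
)

```text
time_s: 14.98
eef_pos: [601.0, -224.5, 229.5]
ee_rot: [-0.0, 0.764, -0.645, 0.001]
force: [-1.8, 2.1, 7.9]
grip_width: 0.271
```

```bash
python3 f.py
```

```text
15.3833 [ -1.21   1.7    8.02   0.32   0.29  -0.   229.44] [0.44 0.56 0.32]
```

Request:
play_rows(
  motion=[
    [[0,0,0.2],[0,0,0]],
    [[0,0,0.15],[0,0,0]],
    [[0,0,0],[0,0,0]],
    [[0,0,0],[0,0,0]],
    [[0,0,0],[0,0,0]],
  ],
)

```text
time_s: 15.8
eef_pos: [601.0, -224.5, 229.4]
ee_rot: [-0.0, 0.764, -0.645, 0.001]
force: [-2.5, 1.9, 8.7]
grip_width: 0.271
```

```bash
python3 f.py; python3 f.py; python3 f.py
```

```text
16.2 [-1.8500e+00  1.8400e+00  9.6500e+00  3.8000e-01  4.1000e-01  1.0000e-02
  2.2941e+02] [0.6  0.45 0.54]
16.6 [ -2.23   1.99   9.79   0.38   0.4   -0.   229.41] [0.4  0.44 0.55]
17.0 [ -1.81   2.09   9.56   0.37   0.37  -0.   229.41] [0.25 0.34 0.43]
```

The peg carries about 9.7 + 5.1 = 14.8 N, held for over a second. Now I relax the pull and release.

Request:
play_rows(
  motion=[
    [[0,0,-0.3],[0,0,0]],
    [[0,0,-0.3],[0,0,0]],
    [[0,0,-0.3],[0,0,0]],
    [[0,0,-0.2],[0,0,0]],
    [[0,0,0],[0,0,0]],
    [[0,0,0],[0,0,0]],
    [[0,0,0],[0,0,0]],
  ],
)

```text
time_s: 17.58
eef_pos: [600.9, -224.5, 229.5]
ee_rot: [-0.0, 0.764, -0.645, 0.001]
force: [0.2, 1.6, 6.6]
grip_width: 0.273
```

```bash
python3 f.py
```

```text
17.9833 [-3.300e-01  1.130e+00  5.820e+00  2.500e-01  3.000e-02  1.000e-02
  2.295e+02] [0.42 0.52 0.64]
```

Request:
play_rows(
  motion=[
    [[0,0,-0.4],[0,0,0]],
    [[0,0,-0.3],[0,0,0]],
    [[0,0,-0.2],[0,0,0]],
    [[0,0,0],[0,0,0]],
    [[0,0,0],[0,0,0]],
    [[0,0,0],[0,0,0]],
  ],
)

```text
time_s: 18.48
eef_pos: [600.7, -224.5, 229.6]
ee_rot: [-0.0, 0.764, -0.645, 0.0]
force: [1.9, 0.6, 1.0]
grip_width: 0.273
```

```bash
python3 f.py
```

```text
18.8833 [ 3.0500e+00  1.5000e-01  8.0000e-02  1.0000e-02 -5.5000e-01 -0.0000e+00
  2.2966e+02] [0.38 0.45 0.66]
```

Request:
play_rows(
  motion=[
    [[0,-0.3,0],[0,0,0]],
    [[0,-0.2,0],[0,0,0]],
    [[0,0,0],[0,0,0]],
    [[0,0,0],[0,0,0]],
  ],
)

```text
time_s: 19.22
eef_pos: [600.8, -224.5, 229.7]
ee_rot: [0.0, 0.764, -0.645, -0.0]
force: [-1.2, -1.2, -0.3]
grip_width: 0.273
```

```bash
python3 f.py
```

```text
19.6167 [-1.3800e+00 -4.7000e-01 -9.0000e-01 -1.1000e-01  2.6000e-01 -0.0000e+00
  2.2969e+02] [0.39 0.19 0.38]
```

Request:
play_rows(
  motion=[
    [[0,0,0],[0,0,0]],
    [[0,0,0],[0,0,0]],
    [[0,0,0],[0,0,0]],
    [[0,0,0],[0,0,0]],
    [[0,0,0],[0,0,0]],
    [[0,0,0],[0,0,0]],
  ],
  fingers=48,
)

```text
time_s: 20.12
eef_pos: [601.1, -224.4, 229.9]
ee_rot: [-0.0, 0.764, -0.645, 0.0]
force: [-0.6, 0.0, 0.0]
grip_width: 0.556
```

Request:
play_rows(
  motion=[
    [[0,0,-5],[0,0,0]],
    [[0,0,-10],[0,0,0]],
    [[0,0,-20],[0,0,0]],
    [[0,0,-25],[0,0,0]],
    [[0,0,-25],[0,0,0]],
    [[0,0,-15],[0,0,0]],
    [[0,0,0],[0,0,0]],
    [[0,0,0],[0,0,0]],
    [[0,0,0],[0,0,0]],
    [[0,0,0],[0,0,0]],
    [[0,0,0],[0,0,0]],
    [[0,0,0],[0,0,0]],
    [[0,0,0],[0,0,0]],
    [[0,0,0],[0,0,0]],
    [[0,0,0],[0,0,0]],
    [[0,0,0],[0,0,0]],
  ],
)

```text
time_s: 21.45
eef_pos: [601.1, -224.4, 329.8]
ee_rot: [-0.0, 0.764, -0.645, -0.0]
force: [0.0, -0.2, 0.3]
grip_width: 0.564
```

```bash
python3 - <<'E'
from h import *
w=ctrl.capture("wrist")[:,:,::-1];a=ctrl.capture("side")[:,:,::-1]
cv2.imwrite("pics/v6.png",np.hstack([cv2.resize(a[200:384,180:310],None,fx=384/184,fy=384/184,interpolation=3),w]))
E
python3 f.py
```

```text
21.95 [-4.0000e-02  5.0000e-02 -2.0000e-02  1.0000e-02 -0.0000e+00 -1.0000e-02
  3.2986e+02] [0.48 0.47 0.46]
```

View pics/v6.png

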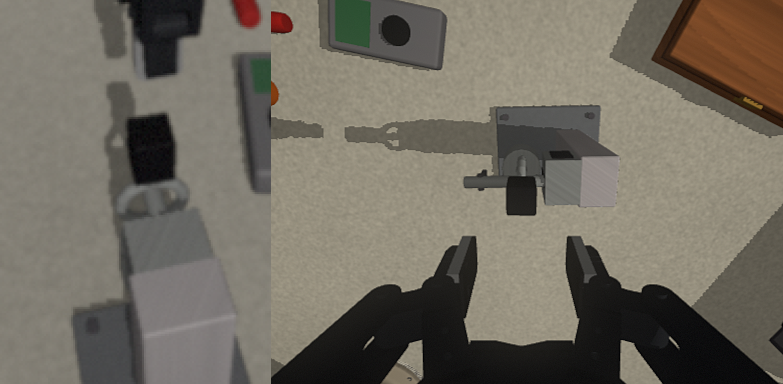

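The weight hangs upright on the peg (wrist picture at 521,190) between the flap (480,180) and the head, and the robot is clear of everything. I'll hand it in.

```bash
python3 -c "
from rig import ctrl
print(ctrl.finish_job())"
```

```text
the job is handed in; nothing more can be done
None
```

The larger steel weight is hanging on the peg, locked behind the keeper flap, and I handed the job in at about 22 s of the 58 s allowed.

- **Hanging:** I slid the eye inward past the flap. The wrist picture showed the flap hanging down again on the outward side of the eye, with about 18 mm left to the face. I judged the lock from that picture only and did not test it by pulling outward.
- **Load cell:** I drew the eye down until the wrist read +9.7 N. With the weight's own 5.1 N, the peg carried about 14.8 N, held for just over 1 s. Sideways force was about 2–3 N, and no reading came near 20 N in all.
- **Release:** I relaxed the pull to about 0 N at the wrist and corrected a 3 N sideways force that had appeared. Then I opened the fingers and rose 100 mm.
- **Last checks:** The final pictures show the weight hanging upright between flap and head, with the gripper clear of everything. The mean wrist force was about 0. The arm touched none of the other things.

Two measurements disagreed slightly. My height estimates for the peg axis ran from 203 to 208 mm. The knob outline fit had a 16% mismatch, but its position agreed with the triangulated one to about 1 mm.

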